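Set the spanner rack back in order of size

ROBOT

A 6-joint arm with a two-finger parallel gripper is mounted at the origin on a cart in front of the work surface, level with it; the furniture and walls round the work are solid. World frame = base frame: x ahead of the robot, y to its left, z up, the work surface at z = 0. Lengths are in m, angles in rad, forces in N, time in s.
With the tool pointing down it reaches from about 0.425 to 0.95 m from the base axis. Payload 3.5 kg.
Tool frame: the origin (TCP) lies at the very end of the fingers, on their centre line; the grasp point (between the pads) lies 19 mm behind it; z points along the fingers, y is the direction in which the jaws open and shut (so a half turn about z gives the same grasp; the last joint's range is limited). The gripper opens to 85 mm and grips with 20 to 120 N. Pads are 22 mm wide; open, the fingers measure 114 mm over their backs; the gripper's body (76 mm by 85 mm) begins 54 mm behind the grasp point. The pads swing forward as they close: fully open they stand 13 mm farther back than shut.
Start: joints at [0.956, 0.286, 1.577, -0, 1.279, -0.15], TCP at [0.303, 0.603, 0.231] pointing down, gripper open.
Joint ranges: [-2.77, 2.77], [-0.9, 2.22], [0.21, 2.48], [-1.53, 4.67], [0.24, 2.81], [-2.84, 2.84]. Speed limits (rad/s): [2.79, 2.79, 3.14, 3.14, 3.14, 3.14].

INTERFACE

Orientations are given as a unit quaternion [x, y, z, w].
In Python, from plant import get_state, read_camera, sign_off gives the robot as it stands.
- The arm moves only by the tool step_arm, never from a script. Its argument "targets" is a list that holds one entry, the list of rows, each a list of 5 numbers: the opening, from 0 (shut) to 1 (fully open), then the shift along the tool's x, y, z each as a share of 4 cm, from -1 to 1, then the turn about the tool's z as a share of 5 degrees, from -1 to 1. A call has 1 to 10 rows; each row shifts and turns the commanded pose from where the row before left it, along the tool's axes as they then stand; what a row does not reach is not made up. A row lasts 1/12 s, in which the tool goes at most 41.7 mm and 7.16 degrees, less where a joint would pass 70% of its speed; a pose out of reach is approached as far as the arm can. A call with a number of a shift or a turn outside -1 to 1 is refused whole. A call with a gripper value outside its range is refused whole. The fingers move at their own pace and stop on an object; "squeeze" is the grip in N (left out, the last holds). Time passes only in rows, so rows that do not move let the fingers close. It gives the time, the measured TCP pose, the force and the opening at its end, in the units of the state.
- get_state(): the state, without advancing time (a new reading comes with each control period).
- read_camera(name): name is "side" or "top" or "wrist"; returns a dict with "pixels" (480x640x3 uint8, red, green, blue), "range_z" (480x640 float32, m along the optical axis (not along the pixel's ray), 0 where there is no reading), "mtx" (3x3 intrinsics, pixels), "rvec" (rotation vector, rad) and "tvec" (3), from world to camera coordinates, as OpenCV has them. Camera axes: x right, y down, z forward; pixel columns grow to the right and rows downward; lengths in m; the calibration is good to about 2 mm. The wrist camera is an equidistant fisheye: a pixel r from the principal point sees the ray r / f radians off the axis. A picture is of the moment at which its call begins.
- sign_off(): hands the job in, once; it reports no verdict.
The state is a dict: "time": time; "qpos": joint angles; "dq": joint speeds; "joint_efforts": joint torques, N m; "eef_pos": TCP position; "tcp_rot": TCP orientation; "contact_force": force on the tool from outside, world axes, zero at the start; "wrist_torque": the same for the moment, N m; "opening": opening from 0.0 (shut) to 1.0 (fully open).
Only numpy, scipy, OpenCV 4.12 (cv2) and the standard library are available. Lean on these libraries where they do the work, as an engineer would, in place of code of your own. Each camera call takes 0.05 s, during which the arm holds its last target.

TASK

Put the four spanners away in the blue rack in order of length, one to a notch: the shortest at the rack's narrow end, the longest at its wide end, each lying level across both rails with its middle about half-way between them. Two of them already lie in the rack, but each one notch too far towards the wide end, so they have to move along. Do not disturb the jar and the mug.

Things in the scene. Friction and masses are not known exactly. Their poses are not given: they have to be found in the camera images.
- spanner_shortest_mid (a point): balance point, mid-shank and half-way up, of the shortest spanner: a double open-ended spanner, bright steel, 140 mm long, 60 g; starts flat on the bench at one of three places beside the rack. Shank 12 mm wide, 4 mm thick: grip it firmly there. x runs along the spanner, y across, z up. The point is 3 mm above the bench when lying there, 2 mm above the pads when in a notch
- spanner_second_mid (a point): balance point, mid-shank and half-way up, of the second-shortest spanner: a combination spanner (jaw one end, ring the other), bright steel, 172 mm long, 90 g; starts lying across the rack in notch_3, not its own. Shank 13 mm wide, 5 mm thick: grip it firmly there. x runs along the spanner, y across, z up. The point is 3.5 mm above the bench when lying there, 2.5 mm above the pads when in a notch
- spanner_third_mid (a point): balance point, mid-shank and half-way up, of the third-shortest spanner: a double ring spanner, dark grey steel, 202 mm long, 150 g; starts lying across the rack in notch_4, not its own. Shank 16 mm wide, 6 mm thick: grip it firmly there. x runs along the spanner, y across, z up. The point is 4 mm above the bench when lying there, 3 mm above the pads when in a notch
- spanner_longest_mid (a point): balance point, mid-shank and half-way up, of the longest spanner: a combination spanner (jaw one end, ring the other), bright steel, 238 mm long, 180 g; starts flat on the bench at one of three places beside the rack. Shank 18 mm wide, 6 mm thick: grip it firmly there. x runs along the spanner, y across, z up. The point is 4 mm above the bench when lying there, 3 mm above the pads when in a notch
- notch_1: notch 1 of 4 from the narrow end (at that end) of the blue two-railed rack (fixed, any heading): 26 mm flat rubber floor in each rail, 15 mm round teeth beside it. Origin midway between the rails, on the notch centre line, at floor top, 34 mm above the bench. x: along a spanner lying there; y: to the wide end. Rails 6 mm thick, 33 mm either side along x, clear between. Next notch 57 mm on.
- notch_2: notch 2 of 4 from the narrow end of the blue two-railed rack (fixed, any heading): 28 mm flat rubber floor in each rail, 15 mm round teeth beside it. Origin midway between the rails, on the notch centre line, at floor top, 34 mm above the bench. x: along a spanner lying there; y: to the wide end. Rails 6 mm thick, 42 mm either side along x, clear between. Next notches 57 and 59 mm off.
- notch_3: notch 3 of 4 from the narrow end of the blue two-railed rack (fixed, any heading): 30 mm flat rubber floor in each rail, 15 mm round teeth beside it. Origin midway between the rails, on the notch centre line, at floor top, 34 mm above the bench. x: along a spanner lying there; y: to the wide end. Rails 6 mm thick, 51 mm either side along x, clear between. Next notches 59 and 61 mm off.
- notch_4: notch 4 of 4 from the narrow end (at the wide end) of the blue two-railed rack (fixed, any heading): 32 mm flat rubber floor in each rail, 15 mm round teeth beside it. Origin midway between the rails, on the notch centre line, at floor top, 34 mm above the bench. x: along a spanner lying there; y: to the wide end. Rails 6 mm thick, 60 mm either side along x, clear between. Next notch 61 mm off.
- jar_mid (a point): centre, half-way up, of a bystander: a jar with a red lid, 66 mm across, 100 mm tall, standing loose on the bench to the right of the work
- mug_mid (a point): centre, half-way up, of a bystander: a black and white mug, 80 mm across without its handle, 94 mm tall, standing loose on the bench to the left of the work

How it is judged:
By the outcome, as a careful person would: the job done as asked, in the order asked, and still so for the second after the job is handed in, with the robot touching nothing.
It also fails if it takes over 104 s, if anything falls off the work surface, if the arm or the gripper's body presses on something with over 40 N, if the wrist force passes 120 N, or if a joint passes its speed limit or range.

## Working session

There is one attempt and no reset: what is moved stays moved. The work goes in short steps, Python scripts to look and compute and a tool call to move; the robot and the scene stay as the last step left them, time stands still between calls to the robot, and variables do not carry over. Pictures are saved under pics/ and viewed, and the job is handed in when it is done.

Besides the shell and the picture viewer there is one more tool, called after ">>>" as name([rows], argument=value, ...), one row to a line, values as JSON. step_arm: Moves the arm, as the interface text tells. Shift numbers are shares of 4 cm and turn numbers shares of 5 degrees, none past 1 either way. Its arguments: {"type":"object","properties":{"targets":{"type":"array"},"squeeze":{"type":"number"}},"required":["targets"]}

```bash
ls; mkdir -p pics; python3 - <<'E'
from plant import *
import cv2,pickle
s=get_state();print(s)
for n in ("top","side","wrist"):
    c=read_camera(n);pickle.dump(c,open(n+"0.pkl","wb"))
    cv2.imwrite(f"pics/{n}0.png",c["pixels"][:,:,::-1])
    print(n,c["mtx"],c["rvec"],c["tvec"])
E
```

```text
pics
{'time': 0.0, 'qpos': array([ 9.56039682e-01,  2.87185282e-01,  1.57816384e+00, -5.99597045e-06,
        1.27856673e+00, -1.49983630e-01]), 'dq': array([ 0.00093064,  0.00077798, -0.00107662,  0.00157196, -0.0003216 ,
       -0.00023085]), 'joint_efforts': array([-5.51878584e-04, -4.05989027e+01, -2.92619920e+01, -1.53623491e-04,
        6.03590408e-03, -5.04708296e-06]), 'eef_pos': array([0.30213806, 0.60288418, 0.2299412 ]), 'tcp_rot': array([ 2.30299535e-01,  9.73119096e-01, -1.07877990e-03, -4.30752719e-04]), 'contact_force': array([-0.08080155,  0.25237058, -0.56551451]), 'wrist_torque': array([-0.00993697,  0.0167383 ,  0.00846859]), 'opening': 1.002471466396067}
top [[482.45964631   0.         325.21998699]
 [  0.         482.45964631 240.79530242]
 [  0.           0.           1.        ]] [ 2.05551131 -2.15568878  0.24082192] [0.03954652 0.49937205 1.27269856]
side [[526.16000682   0.         324.45077895]
 [  0.         526.16000682 234.63145487]
 [  0.           0.           1.        ]] [ 0.41700507  2.81659356 -1.0524872 ] [ 0.47004074 -0.10013952  1.63481532]
wrist [[371.64829954   0.         320.13067081]
 [  0.         371.64829954 242.17679704]
 [  0.           0.           1.        ]] [-2.47234226 -1.52592357 -0.20373438] [-0.67489704 -0.03469017  0.37956674]
```

View pics/top0.png

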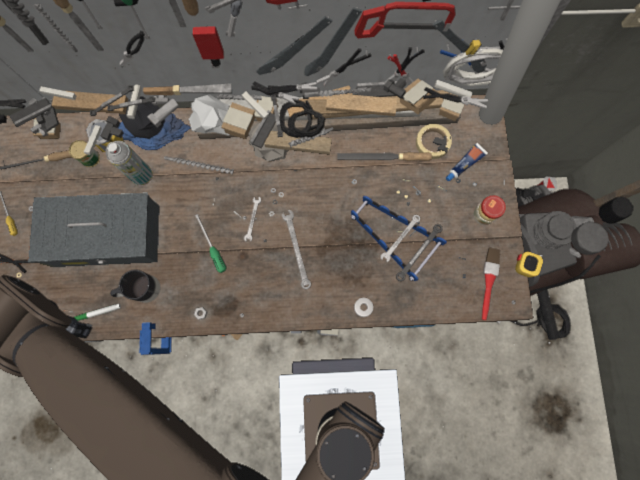

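View pics/side0.png

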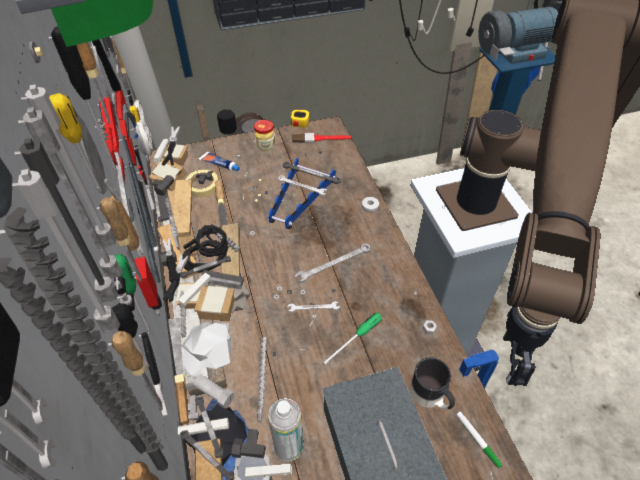

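View pics/wrist0.png

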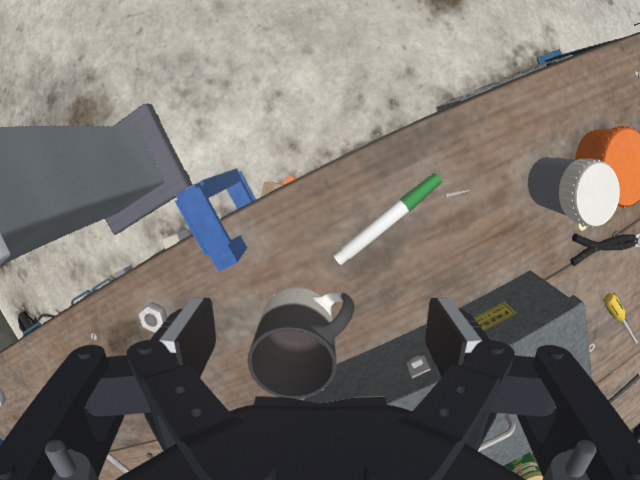

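The top view shows the narrow end of the rack near (360,207) and its wide end near (430,260). The shortest spanner is at about (253,218) and the longest at about (297,250). The racked pair are at about (402,238) and (420,252). In the wrist view the mug is below the gripper. Next I'll zoom in on the rack.

```bash
cat > h.py <<'E'
import numpy as np,cv2,pickle
def load(n): return pickle.load(open(n+".pkl","rb"))
def cam(c):
    R,_=cv2.Rodrigues(np.array(c["rvec"],float)); return R,np.array(c["tvec"],float).ravel(),np.array(c["mtx"])
def rays(c,uv,fish=False):
    R,t,K=cam(c); uv=np.atleast_2d(np.array(uv,float))
    x=(uv-[K[0,2],K[1,2]])/[K[0,0],K[1,1]]
    if fish:
        r=np.linalg.norm(x,axis=1,keepdims=True)+1e-12
        d=np.hstack([np.sin(r)*x/r,np.cos(r)])
    else: d=np.hstack([x,np.ones((len(x),1))])
    return -R.T@t, d@R
def plane(c,uv,z,fish=False):
    o,d=rays(c,uv,fish); return o+d*((z-o[2])/d[:,2])[:,None]
def proj(c,P,fish=False):
    R,t,K=cam(c); p=np.atleast_2d(P)@R.T+t
    if fish:
        n=np.linalg.norm(p[:,:2],axis=1,keepdims=True); th=np.arctan2(n,p[:,2:]); x=p[:,:2]/n*th
    else: x=p[:,:2]/p[:,2:]
    return x*[K[0,0],K[1,1]]+[K[0,2],K[1,2]]
def crop(c,x0,y0,x1,y1,s,fn):
    im=c["pixels"][y0:y1,x0:x1,::-1]
    im=cv2.resize(im,None,fx=s,fy=s,interpolation=cv2.INTER_CUBIC); cv2.imwrite(fn,im)
E
python3 - <<'E'
from h import *
t=load("top0")
crop(t,235,185,455,305,3.6,"pics/topz.png")
s=load("side0")
crop(s,255,145,385,320,3.4,"pics/sidez.png")
print(plane(t,[[360,207],[430,260],[253,218],[297,250],[402,238],[420,252]],0.03))
E
```

```text
[[ 0.60054838 -0.0883573   0.03      ]
 [ 0.43790401 -0.27321754  0.03      ]
 [ 0.58251883  0.21709176  0.03      ]
 [ 0.48390093  0.09555168  0.03      ]
 [ 0.50429363 -0.20056696  0.03      ]
 [ 0.46186401 -0.24747891  0.03      ]]
```

View pics/topz.png

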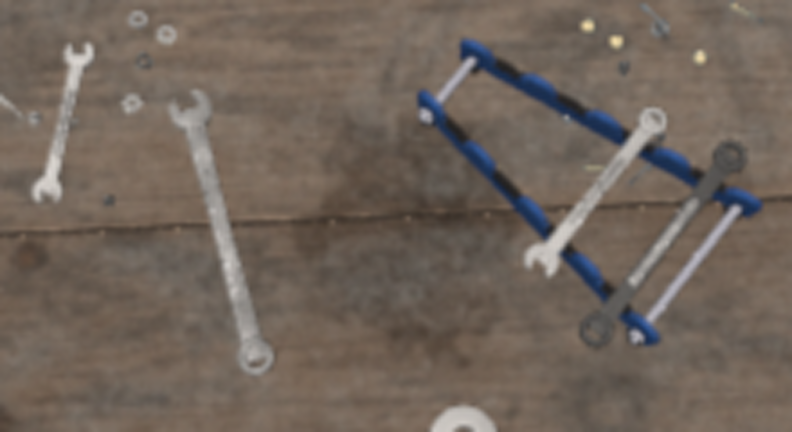

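View pics/sidez.png

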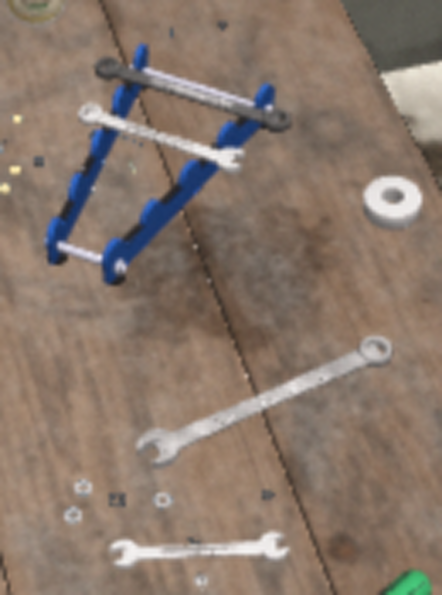

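Zoomed in, the dark rubber floors can be seen on the left rail at (455,130), (508,188), (560,238) and (610,292). On the right rail they are at (510,68), (570,103), (640,145) and (703,185). I'll fit the rack pose from those and measure the spanner ends.

```bash
cat >> h.py <<'E'
NX=[.033,.042,.051,.060]; NY=[0,.057,.116,.177]
def fit2(A,B):
    A=np.array(A);B=np.array(B);a=A.mean(0);b=B.mean(0)
    H=(A-a).T@(B-b); th=np.arctan2(H[0,1]-H[1,0],H[0,0]+H[1,1])
    R=np.array([[np.cos(th),-np.sin(th)],[np.sin(th),np.cos(th)]]); return R,b-R@a,th
E
python3 - <<'E'
from h import *
from scipy.spatial.transform import Rotation as Ro
t=load("top0")
z2=lambda p:(np.array(p,float)+.5)/3.6-.5+[235,185]
L=[[455,130],[508,188],[560,238],[612,292]]; Rr=[[510,68],[570,103],[640,145],[703,185]]
W=plane(t,z2(L+Rr),.034)[:,:2]
# facing: y toward wide, z up => x = y cross z : right of y. 
for sg in (1,-1):
    A=[(-sg*NX[i],NY[i]) for i in range(4)]+[(sg*NX[i],NY[i]) for i in range(4)]
    R,o,th=fit2(A,W); e=np.linalg.norm(np.array(A)@R.T+o-W,axis=1)
    print(sg,np.degrees(th),o,e.round(4))
    for i in range(4): print(R@[0,NY[i]]+o)
sp={"short":([[78,45],[46,200]],.003),"long":([[190,95],[257,372]],.004),"second":([[655,110],[540,272]],.0365),"third":([[737,143],[590,344]],.037)}
for k,(p,z) in sp.items():
    P=plane(t,z2(p),z); d=P[1]-P[0]; print(k,P.mean(0).round(4),np.linalg.norm(d).round(4),np.degrees(np.arctan2(d[1],d[0])).round(1))
w=load("wrist0");Rw,tw,_=cam(w); st=Ro.from_quat([.2303,.97312,-.00108,-.00043]).as_matrix()
print("cam in tool",st.T@(-Rw.T@tw-[.30214,.60288,.22994])); print((Rw@st).round(3))
E
```

```text
1 137.72565192385053 [ 0.58273936 -0.1109833 ] [0.0659 0.0853 0.0998 0.1169 0.0675 0.084  0.1009 0.1155]
[ 0.58273936 -0.1109833 ]
[ 0.54439653 -0.15315944]
[ 0.50470833 -0.19681545]
[ 0.46367477 -0.24195132]
-1 137.31211080738336 [ 0.58320513 -0.11140981] [0.0007 0.0039 0.0024 0.0053 0.0013 0.0019 0.0025 0.0041]
[ 0.58320513 -0.11140981]
[ 0.54455888 -0.15330811]
[ 0.50455663 -0.19667653]
[ 0.46319836 -0.24151506]
short [0.589  0.2241 0.003 ] 0.1309 167.9
long [0.4929 0.098  0.004 ] 0.231 -168.7
second [ 0.5046 -0.1962  0.0365] 0.1598 141.3
third [ 0.4609 -0.2438  0.037 ] 0.1987 140.0
cam in tool [ 0.06688947  0.00090461 -0.14401012]
[[-0.     1.    -0.001]
 [-0.964 -0.    -0.265]
 [-0.265  0.     0.964]]
```

```bash
cat > mv.py <<'E'
import sys,numpy as np
from plant import get_state
from scipy.spatial.transform import Rotation as Ro
# usage: mv.py x y z yaw(deg of tool x)
x,y,z,yaw=map(float,sys.argv[1:5])
s=get_state(); T=Ro.from_quat(s["tcp_rot"]).as_matrix(); p=s["eef_pos"]
cur=np.degrees(np.arctan2(T[1,0],T[0,0])); d=(yaw-cur+180)%360-180
turn=-d  # tool z down
T2=T@Ro.from_euler("z",turn,degrees=True).as_matrix()
sh=T2.T@(np.array([x,y,z])-p)
print("t",round(s["time"],2),"pos",p.round(4),"yaw",round(cur,2),"open",round(s["opening"],3),"F",s["contact_force"].round(1))
print("turn deg",round(turn,2),"units",round(turn/5,2)," shift after turn (tool mm)",(sh*1000).round(1)," units",(sh/.04).round(2))
E
python3 mv.py .545 -.20 .20 139; python3 mv.py .46 .50 .23 139
```

```text
t 0.15 pos [0.3023 0.603  0.2302] yaw 153.37 open 1.001 F [-1.1 -0.3  0.4]
turn deg 14.37 units 2.87  shift after turn (tool mm) [-710.  -446.7   31.2]  units [-17.75 -11.17   0.78]
t 0.15 pos [0.3023 0.603  0.2302] yaw 153.37 open 1.001 F [-1.1 -0.3  0.4]
turn deg 14.37 units 2.87  shift after turn (tool mm) [-186.6   25.8    0.2]  units [-4.67  0.64  0.01]
```

>>> step_arm([
  [[1,0,0,0,0.96],[1,0,0,0,0.96],[1,0,0,0,0.95],[1,-0.93,0.13,0,0],[1,-0.93,0.13,0,0],[1,-0.93,0.13,0,0],[1,-0.93,0.13,0,0],[1,-0.93,0.13,0,0]],
])

```text
time: 0.82
eef_pos: [0.4609, 0.4999, 0.2309]
tcp_rot: [0.35, 0.937, -0.0, -0.0]
contact_force: [0.6, 0.4, 0.3]
opening: 0.999
```

>>> step_arm([
  [[1,-0.69,-0.62,0.04,0],[1,-0.69,-0.62,0.04,0],[1,-0.69,-0.62,0.04,0],[1,-0.69,-0.62,0.04,0],[1,-0.69,-0.62,0.04,0],[1,-0.69,-0.62,0.04,0],[1,-0.69,-0.62,0.04,0],[1,-0.69,-0.62,0.04,0],[1,-0.69,-0.62,0.04,0],[1,-0.69,-0.62,0.04,0]],
])

```text
time: 1.65
eef_pos: [0.5053, 0.1311, 0.2151]
tcp_rot: [0.35, 0.937, -0.0, -0.0]
contact_force: [-0.3, 0.4, 0.4]
opening: 1.002
```

>>> step_arm([
  [[1,-0.69,-0.62,0.04,0],[1,-0.69,-0.62,0.04,0],[1,-0.69,-0.62,0.04,0],[1,-0.69,-0.62,0.04,0],[1,-0.69,-0.62,0.04,0],[1,-0.69,-0.62,0.04,0],[1,-0.69,-0.62,0.04,0],[1,-0.69,-0.62,0.04,0],[0.5,-0.69,-0.62,0.04,0],[0.5,0,0,0,0]],
])

```text
time: 2.48
eef_pos: [0.5468, -0.2044, 0.2005]
tcp_rot: [0.353, 0.936, -0.001, 0.0]
contact_force: [-0.8, -0.1, 0.9]
opening: 0.744
```

>>> step_arm([
  [[0.5,0,0,0,0],[0.5,0,0,0,0]],
])

```text
time: 2.65
eef_pos: [0.5465, -0.1982, 0.2004]
tcp_rot: [0.35, 0.937, 0.0, -0.001]
contact_force: [0.3, 0.1, -1.0]
opening: 0.499
```

```bash
python3 mv.py .545 -.20 .20 139; python3 - <<'E'
from plant import *
from h import *
c=read_camera("wrist");pickle.dump(c,open("wrist1.pkl","wb"))
cv2.imwrite("pics/wrist1.png",c["pixels"][:,:,::-1])
E
```

```text
t 2.65 pos [ 0.5465 -0.1982  0.2004] yaw 138.99 open 0.499 F [ 0.3  0.1 -1. ]
turn deg -0.01 units -0.0  shift after turn (tool mm) [-0.  -2.3  0.4]  units [-0.   -0.06  0.01]
```

View pics/wrist1.png

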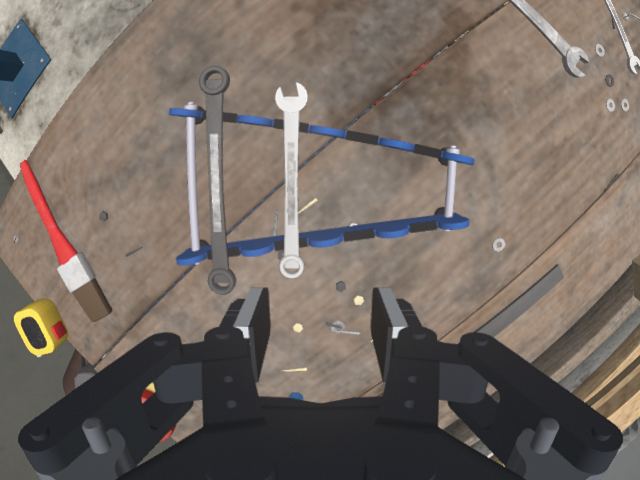

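The wrist view shows the whole rack. The third spanner runs from about (214,80) to (222,281), the second from (291,95) to (291,267), and the notch-1 crossbar is near (450,185). I'll zoom in to measure.

```bash
python3 - <<'E'
from h import *
c=load("wrist1")
R,o=None,None
th=np.radians(137.3);R=np.array([[np.cos(th),-np.sin(th)],[np.sin(th),np.cos(th)]]);o=np.array([.5832,-.1114])
im=cv2.resize(c["pixels"][60:300,160:500,::-1],None,fx=2.35,fy=2.35,interpolation=cv2.INTER_CUBIC)
cv2.imwrite("pics/w1z.png",im)
for i in range(4):
    P=np.array([R@[s*NX[i],NY[i]]+o for s in(1,-1)]); q=proj(c,np.c_[P,[.034]*2],True); print(i+1,q.round(1).tolist(),((q-[160,60])*2.35).round().tolist())
E
```

```text
1 [[425.6, 150.9], [420.0, 226.4]] [[624.0, 214.0], [611.0, 391.0]]
2 [[359.9, 136.1], [355.4, 234.4]] [[470.0, 179.0], [459.0, 410.0]]
3 [[288.8, 123.1], [286.9, 242.5]] [[303.0, 148.0], [298.0, 429.0]]
4 [[217.3, 113.3], [219.3, 250.3]] [[135.0, 125.0], [139.0, 447.0]]
```

View pics/w1z.png

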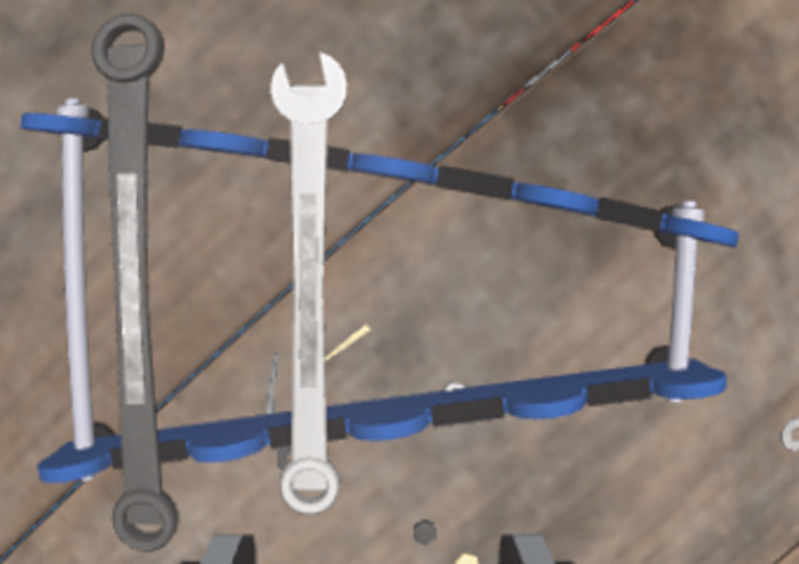

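```bash
python3 - <<'E'
from h import *
c=load("wrist1")
z2=lambda p:(np.array(p,float)+.5)/2.35-.5+[160,60]
U=[[630,213],[476,182],[308,153],[140,131]];L=[[620,390],[468,411],[308,430],[150,452]]
W=plane(c,z2(U+L),.034,True)[:,:2]
A=[(NX[i],NY[i]) for i in range(4)]+[(-NX[i],NY[i]) for i in range(4)]
R,o,th=fit2(A,W); print(np.degrees(th),o,np.linalg.norm(np.array(A)@R.T+o-W,axis=1).round(4))
for i in range(4): print(i+1,(R@[0,NY[i]]+o).round(4))
sp={"second":([[308,53],[309,513]],.0365),"third":([[127,14],[145,550]],.037)}
for k,(p,z) in sp.items():
    P=plane(c,z2(p),z,True); d=P[0]-P[1]; m=P.mean(0);print(k,m.round(4),np.linalg.norm(d).round(4),np.degrees(np.arctan2(d[1],d[0])).round(1),"in rack",(R.T@(m[:2]-o)).round(4))
E
```

```text
138.1010849717721 [ 0.58446844 -0.10902946] [0.0002 0.0007 0.0005 0.0001 0.0002 0.0001 0.0009 0.0005]
1 [ 0.5845 -0.109 ]
2 [ 0.5464 -0.1515]
3 [ 0.507  -0.1954]
4 [ 0.4663 -0.2408]
second [ 0.5054 -0.194   0.0365] 0.1682 138.4 in rack [0.0021 0.1161]
third [ 0.4619 -0.2425  0.037 ] 0.2022 138.4 in rack [0.0021 0.1812]
```

```bash
python3 mv.py .506 -.1945 .10 138.3;python3 mv.py .506 -.1945 .018 138.3
```

```text
t 2.7 pos [ 0.5466 -0.1976  0.2005] yaw 139.05 open 0.502 F [ 0.1  0.6 -0.1]
turn deg 0.75 units 0.15  shift after turn (tool mm) [ 32.2 -24.7 100.5]  units [ 0.81 -0.62  2.51]
t 2.7 pos [ 0.5466 -0.1976  0.2005] yaw 139.05 open 0.502 F [ 0.1  0.6 -0.1]
turn deg 0.75 units 0.15  shift after turn (tool mm) [ 32.1 -24.7 182.5]  units [ 0.8  -0.62  4.56]
```

>>> step_arm([
  [[0.5,0.2,-0.155,0.63,0.15],[0.5,0.2,-0.155,0.63,0],[0.5,0.2,-0.155,0.63,0],[0.5,0.2,-0.155,0.62,0],[0.5,0,0,0,0],[0.5,0,0,0,0]],
])

```text
time: 3.2
eef_pos: [0.5055, -0.1941, 0.0995]
tcp_rot: [0.355, 0.935, 0.0, -0.002]
contact_force: [-0.1, 0.5, 0.2]
opening: 0.5
```

```bash
python3 mv.py .506 -.1945 .018 138.3; python3 - <<'E'
from plant import *
from h import *
c=read_camera("wrist");pickle.dump(c,open("wrist2.pkl","wb"))
cv2.imwrite("pics/wrist2.png",c["pixels"][:,:,::-1])
E
```

```text
t 3.2 pos [ 0.5055 -0.1941  0.0995] yaw 138.35 open 0.5 F [-0.1  0.5  0.2]
turn deg 0.05 units 0.01  shift after turn (tool mm) [-0.9  0.  81.5]  units [-0.02  0.    2.04]
```

View pics/wrist2.png

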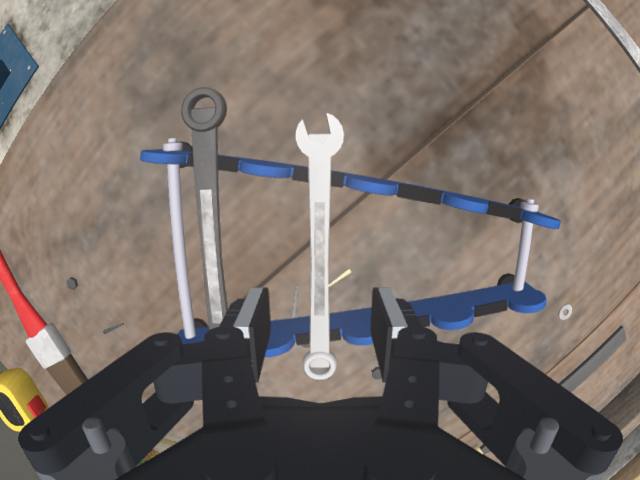

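The second spanner is centred between the fingers (column 320), and the third spanner at (210,250) is clear of them. Going down.

>>> step_arm([
  [[0.5,0,0,0.7,0],[0.5,0,0,0.7,0],[0.5,0,0,0.64,0],[0.5,0,0,0,0],[0.5,0,0,0,0]],
])

```text
time: 3.67
eef_pos: [0.5074, -0.1959, 0.0198]
tcp_rot: [0.356, 0.935, -0.0, 0.0]
contact_force: [0.7, -0.1, 0.2]
opening: 0.498
```

>>> step_arm([
  [[0,0,0,0,0],[0,0,0,0,0],[0,0,0,0,0],[0,0,0,0,0],[0,0,0,0,0],[0,0,0,0,0],[0,0,0,0,0],[0,0,0,0,0]],
], squeeze=60)

```text
time: 4.33
eef_pos: [0.5086, -0.197, 0.0219]
tcp_rot: [0.356, 0.934, -0.0, 0.003]
contact_force: [-0.7, 0.9, 7.1]
opening: 0.131
```

>>> step_arm([
  [[0,0,0,-0.5,0],[0,0,0,-0.7,0],[0,0,0,0,0],[0,0,0,0,0]],
])

```text
time: 4.67
eef_pos: [0.508, -0.1969, 0.0695]
tcp_rot: [0.356, 0.934, -0.001, 0.003]
contact_force: [1.0, -0.4, -1.4]
opening: 0.133
```

```bash
python3 mv.py .5464 -.1515 .10 138.1; python3 - <<'E'
from plant import *
from h import *
c=read_camera("wrist");pickle.dump(c,open("wrist3.pkl","wb"))
cv2.imwrite("pics/wrist3.png",c["pixels"][:,:,::-1])
E
```

```text
t 4.67 pos [ 0.508  -0.1969  0.0695] yaw 138.27 open 0.133 F [ 1.  -0.4 -1.4]
turn deg 0.17 units 0.03  shift after turn (tool mm) [  1.6  59.4 -30.5]  units [ 0.04  1.49 -0.76]
```

View pics/wrist3.png

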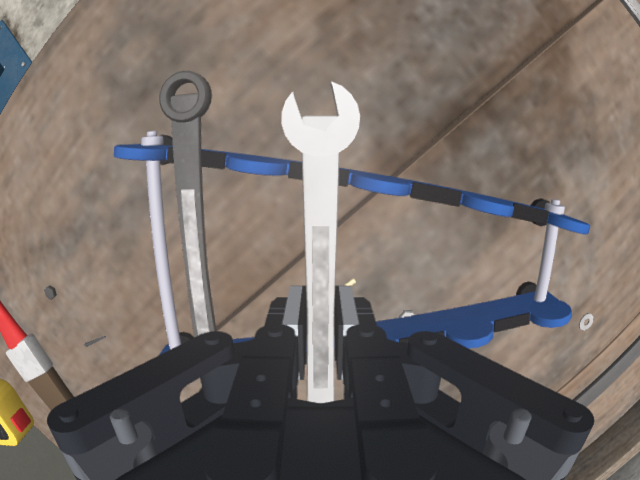

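The second spanner is held firmly (opening 0.13) and sits upright in the view, with the shank at column 320. Now I'll move it one notch over.

>>> step_arm([
  [[0,-0.03,0.5,0,0.03],[0,-0.02,0.5,0,0],[0,0,0.49,0,0],[0,0,0,0,0],[0,0,0,0,0],[0,0,0,0.4,0],[0,0,0,0.4,0],[0,0,0,0,0],[0,0,0,0,0]],
])

```text
time: 5.47
eef_pos: [0.5458, -0.1527, 0.0333]
tcp_rot: [0.358, 0.934, 0.0, -0.002]
contact_force: [0.4, 0.1, -0.7]
opening: 0.133
```

```bash
python3 mv.py .5464 -.1515 .023 138.1; python3 - <<'E'
from plant import *
from h import *
c=read_camera("wrist");pickle.dump(c,open("wrist4.pkl","wb"))
cv2.imwrite("pics/wrist4.png",c["pixels"][:,:,::-1])
E
```

```text
t 5.47 pos [ 0.5458 -0.1527  0.0333] yaw 138.08 open 0.133 F [ 0.4  0.1 -0.7]
turn deg -0.02 units -0.0  shift after turn (tool mm) [ 0.3  1.3 10.3]  units [0.01 0.03 0.26]
```

View pics/wrist4.png

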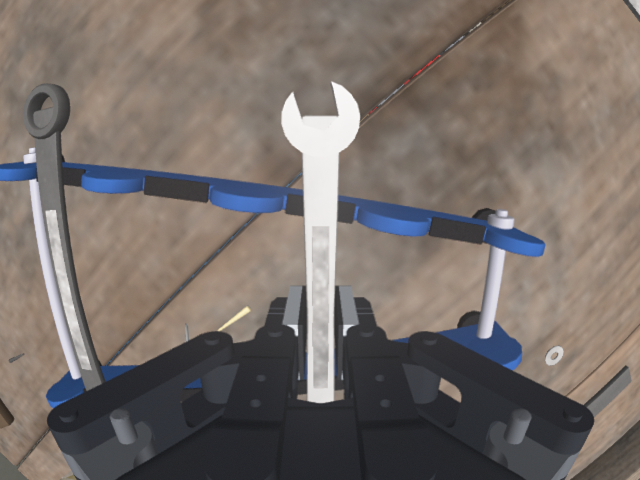

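The spanner (column 320) is centred on the notch-2 floor (columns 287–355). I'll lower it and release.

>>> step_arm([
  [[0,0,0.02,0.15,0],[0,0,0,0.12,0],[0,0,0,0,0],[0.4,0,0,0,0],[0.4,0,0,0,0],[0.4,0,0,0,0],[0.4,0,0,0,0]],
])

```text
time: 6.1
eef_pos: [0.5486, -0.1524, 0.0246]
tcp_rot: [0.357, 0.934, -0.0, 0.0]
contact_force: [-0.6, 0.5, 0.5]
opening: 0.402
```

>>> step_arm([
  [[0.4,0,0,-0.7,0],[0.4,0,0,-0.7,0],[0.4,0,0,-0.9,0],[0.4,0,0,0,0],[0.4,0,0,0,0]],
])

```text
time: 6.52
eef_pos: [0.5503, -0.1532, 0.1196]
tcp_rot: [0.357, 0.934, -0.0, 0.003]
contact_force: [-1.0, -0.3, 0.4]
opening: 0.399
```

```bash
python3 mv.py .4625 -.243 .10 138.3; python3 - <<'E'
from plant import *
from h import *
c=read_camera("wrist");pickle.dump(c,open("wrist5.pkl","wb"))
cv2.imwrite("pics/wrist5.png",c["pixels"][:,:,::-1])
E
```

```text
t 6.52 pos [ 0.5503 -0.1532  0.1196] yaw 138.13 open 0.399 F [-1.  -0.3  0.4]
turn deg -0.17 units -0.03  shift after turn (tool mm) [   6.  -125.5   19.4]  units [ 0.15 -3.14  0.48]
```

View pics/wrist5.png

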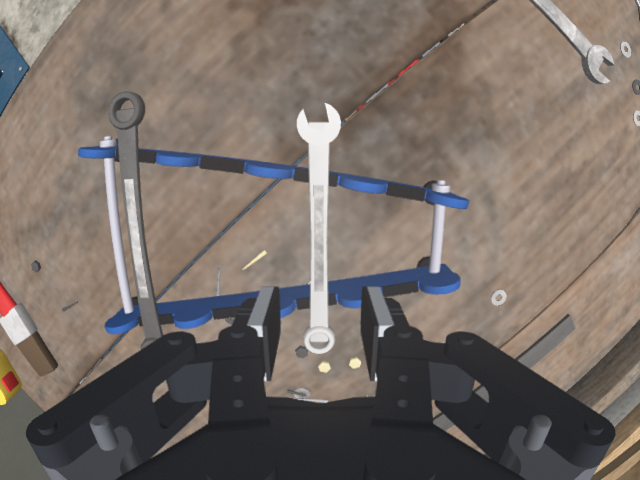

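The second spanner now lies in notch 2. On to the third.

>>> step_arm([
  [[0.45,0.04,-0.79,0.06,-0.03],[0.45,0.04,-0.79,0.06,0],[0.45,0.04,-0.78,0.06,0],[0.45,0.03,-0.78,0.06,0],[0.45,0,0,0.1,0],[0.45,0,0,0,0],[0.45,0,0,0,0]],
])

```text
time: 7.15
eef_pos: [0.4594, -0.2412, 0.101]
tcp_rot: [0.357, 0.934, 0.001, -0.001]
contact_force: [0.2, 0.1, 0.9]
opening: 0.45
```

```bash
python3 mv.py .4625 -.243 .018 138.3; python3 - <<'E'
from plant import *
from h import *
c=read_camera("wrist");pickle.dump(c,open("wrist6.pkl","wb"))
cv2.imwrite("pics/wrist6.png",c["pixels"][:,:,::-1])
E
```

```text
t 7.15 pos [ 0.4594 -0.2412  0.101 ] yaw 138.23 open 0.45 F [0.2 0.1 0.9]
turn deg -0.07 units -0.01  shift after turn (tool mm) [-3.8  0.7 83. ]  units [-0.09  0.02  2.08]
```

View pics/wrist6.png

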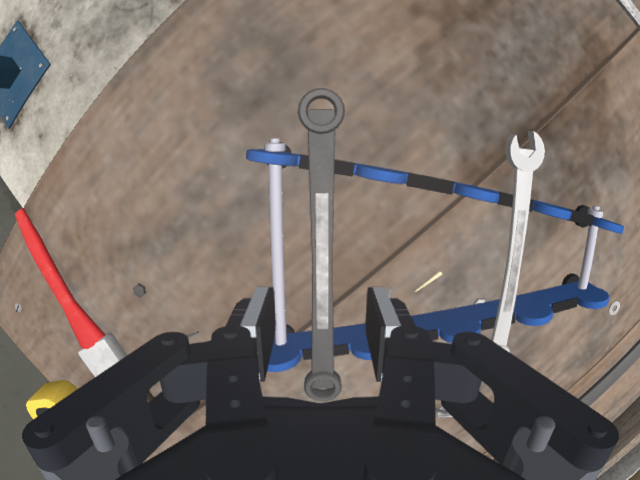

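The third spanner is central at column 321, but the rack's end rod at column about 280 is close to the left finger. I'll triangulate the rod before going down.

```bash
cat >> h.py <<'E'
TH=np.radians(138.1);RK=np.array([[np.cos(TH),-np.sin(TH)],[np.sin(TH),np.cos(TH)]]);O=np.array([.58447,-.10903])
E
python3 - <<'E'
from h import *
def sec(obs):
    # each obs: cam name, two pixels on the line; plane normal -> in rack frame, line assumed along rack x
    A=[];b=[]
    for n,uv in obs:
        c=load(n);o,d=rays(c,uv,True); nn=np.cross(d[0],d[1]); 
        or_=np.r_[RK.T@(o[:2]-O),o[2]]; nr=np.r_[RK.T@nn[:2],nn[2]]; nr/=np.linalg.norm(nr)
        A.append(nr[1:]);b.append(nr@or_)
    A=np.array(A);r=np.linalg.lstsq(A,np.array(b),rcond=None)[0]; print(r.round(4),(A@r-b).round(4))
z=lambda p:(np.array(p,float)+.5)/2.35-.5+[160,60]
sec([("wrist1",z([[73,150],[82,400]])),("wrist2",[[177,190],[186,310]]),("wrist5",[[111,180],[125,290]]),("wrist6",[[277,180],[281,320]])])
# third spanner centreline check (z should be ~.04)
sec([("wrist1",z([[127,150],[142,450]])),("wrist2",[[206,170],[218,300]]),("wrist6",[[320.5,170],[322.5,350]])])
E
```

```text
[0.2073 0.0203] [-0.0003  0.0002  0.      0.0001]
[0.18   0.0355] [-0.0004  0.0003  0.    ]
```

>>> step_arm([
  [[0.45,-0.05,0.02,0.6,0],[0.45,-0.04,0,0.6,0],[0.45,0,0,0.62,0],[0.45,0,0,0,0],[0.45,0,0,0,0]],
])

```text
time: 7.62
eef_pos: [0.4629, -0.2421, 0.0284]
tcp_rot: [0.355, 0.935, 0.001, -0.002]
contact_force: [0.2, -0.1, -0.1]
opening: 0.449
```

>>> step_arm([
  [[0,0,0,0,0],[0,0,0,0,0],[0,0,0,0,0],[0,0,0,0,0],[0,0,0,0,0],[0,0,0,0,0],[0,0,0,0,0]],
], squeeze=70)

```text
time: 8.2
eef_pos: [0.4648, -0.2444, 0.0318]
tcp_rot: [0.356, 0.934, -0.0, 0.002]
contact_force: [0.0, 1.9, 6.4]
opening: 0.154
```

>>> step_arm([
  [[0,0,0,-0.5,0],[0,0,0,-0.7,0],[0,0,0,0,0],[0,0,0,0,0]],
])

```text
time: 8.53
eef_pos: [0.4643, -0.2447, 0.0795]
tcp_rot: [0.356, 0.934, -0.001, 0.002]
contact_force: [0.3, 0.2, -1.4]
opening: 0.156
```

```bash
python3 mv.py .507 -.1954 .08 138.1; python3 - <<'E'
from plant import *
from h import *
c=read_camera("wrist");pickle.dump(c,open("wrist7.pkl","wb"))
cv2.imwrite("pics/wrist7.png",c["pixels"][:,:,::-1])
E
```

```text
t 8.53 pos [ 0.4643 -0.2447  0.0795] yaw 138.26 open 0.156 F [ 0.3  0.2 -1.4]
turn deg 0.16 units 0.03  shift after turn (tool mm) [ 1.1 65.2 -0.5]  units [ 0.03  1.63 -0.01]
```

View pics/wrist7.png

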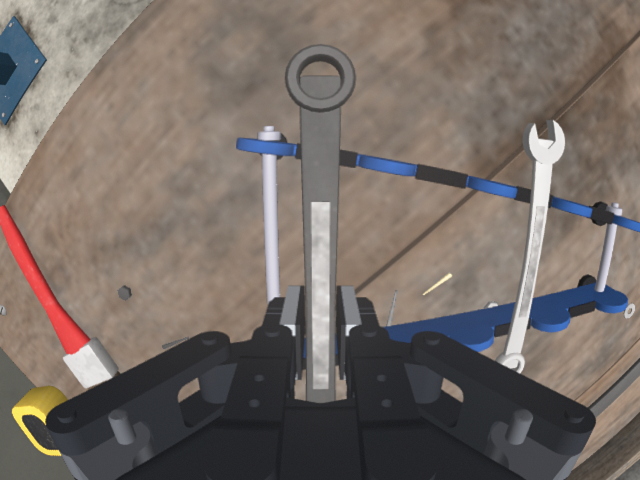

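The third spanner is held level with its shank at column 321. I'll move it over notch 3.

>>> step_arm([
  [[0,-0.03,0.55,0,0.03],[0,-0.02,0.55,0,0],[0,0,0.53,0,0],[0,0,0,0,0],[0,0,0,0,0],[0,0,0,0.4,0],[0,0,0,0.4,0],[0,0,0,0,0],[0,0,0,0,0]],
])

```text
time: 9.33
eef_pos: [0.5064, -0.1962, 0.0439]
tcp_rot: [0.358, 0.934, 0.0, -0.002]
contact_force: [-0.9, -0.6, -1.1]
opening: 0.156
```

```bash
python3 mv.py .507 -.1954 .032 138.1; python3 - <<'E'
from plant import *
from h import *
c=read_camera("wrist");pickle.dump(c,open("wrist8.pkl","wb"))
cv2.imwrite("pics/wrist8.png",c["pixels"][:,:,::-1])
E
```

```text
t 9.33 pos [ 0.5064 -0.1962  0.0439] yaw 138.07 open 0.156 F [-0.9 -0.6 -1.1]
turn deg -0.03 units -0.01  shift after turn (tool mm) [ 0.   1.  11.9]  units [0.   0.03 0.3 ]
```

View pics/wrist8.png

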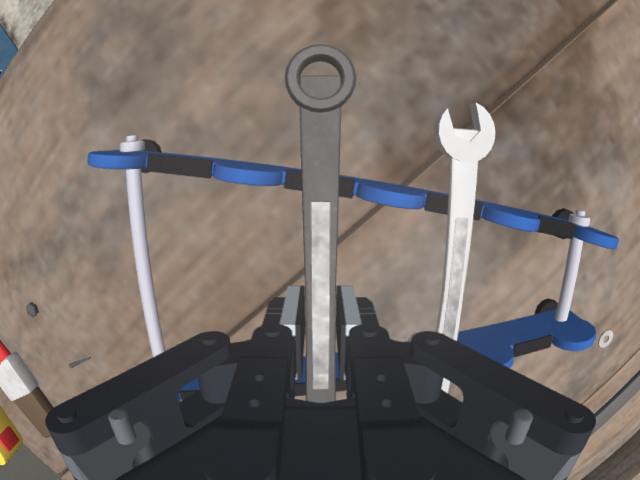

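It's centred in notch 3 (floor at columns 285–355). Lowering and releasing.

>>> step_arm([
  [[0,0,0.02,0.15,0],[0,0,0,0.14,0],[0,0,0,0,0],[0.4,0,0,0,0],[0.4,0,0,0,0],[0.4,0,0,0,0],[0.4,0,0,0,0]],
])

```text
time: 9.97
eef_pos: [0.5093, -0.1962, 0.0347]
tcp_rot: [0.357, 0.934, -0.0, 0.001]
contact_force: [-0.2, -0.0, 0.4]
opening: 0.4
```

>>> step_arm([
  [[0.4,0,0,-0.7,0],[0.4,0,0,-0.7,0],[0.4,0,0,-0.9,0],[0.4,0,0,-1,0],[0.4,0,0,-0.9,0],[0.4,0,0,0,0]],
])

```text
time: 10.47
eef_pos: [0.5131, -0.1983, 0.2123]
tcp_rot: [0.357, 0.934, -0.002, 0.009]
contact_force: [1.3, -0.1, 1.3]
opening: 0.399
```

```bash
python3 mv.py .46 .093 .18 -168.7; python3 - <<'E'
from plant import *
from h import *
c=read_camera("wrist");pickle.dump(c,open("wrist9.pkl","wb"))
cv2.imwrite("pics/wrist9.png",c["pixels"][:,:,::-1])
E
```

```text
t 10.47 pos [ 0.5131 -0.1983  0.2123] yaw 138.14 open 0.399 F [ 1.3 -0.1  1.3]
turn deg -53.16 units -10.63  shift after turn (tool mm) [ -4.6 296.5  28.9]  units [-0.11  7.41  0.72]
```

View pics/wrist9.png

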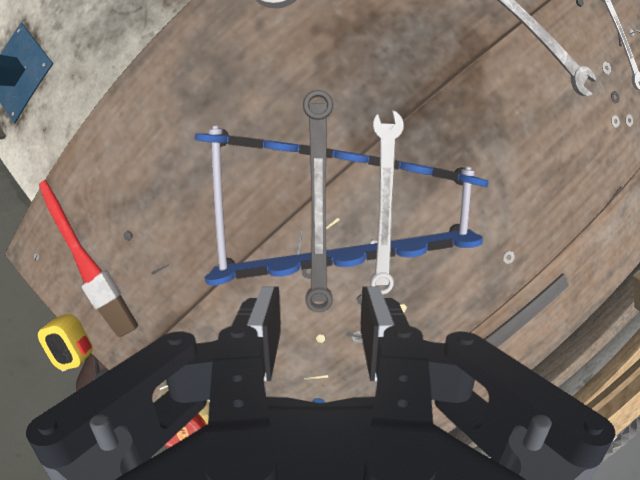

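Both rack spanners are in place. Next is the longest one.

>>> step_arm([
  [[0.5,0,0,0,-0.97],[0.5,0,0,0,-0.97],[0.5,0,0,0,-0.97],[0.5,0,0,0,-0.97],[0.5,0,0,0,-0.97],[0.5,0,0,0,-0.97],[0.5,0,0,0,-0.97],[0.5,0,0,0,-0.97],[0.5,0,0,0,-0.97],[0.5,0,0,0,-0.97]],
])

```text
time: 11.35
eef_pos: [0.5081, -0.1954, 0.2005]
tcp_rot: [-0.06, 0.998, 0.001, -0.001]
contact_force: [0.2, -0.9, 0.5]
opening: 0.497
```

>>> step_arm([
  [[0.5,0,0,0,-0.93],[0.5,0,0,0,0]],
])

```text
time: 11.52
eef_pos: [0.5081, -0.1955, 0.2006]
tcp_rot: [-0.099, 0.995, 0.001, -0.001]
contact_force: [0.0, -0.5, 0.7]
opening: 0.499
```

```bash
python3 mv.py .525 .105 .18 -168.7
```

```text
t 11.52 pos [ 0.5081 -0.1955  0.2006] yaw -168.65 open 0.499 F [ 0.  -0.5  0.7]
turn deg 0.05 units 0.01  shift after turn (tool mm) [-75.5 291.3  20.9]  units [-1.89  7.28  0.52]
```

>>> step_arm([
  [[0.5,-0.21,0.81,0.06,0],[0.5,-0.21,0.81,0.06,0],[0.5,-0.21,0.81,0.06,0],[0.5,-0.21,0.81,0.06,0],[0.5,-0.21,0.81,0.06,0],[0.5,-0.21,0.81,0.06,0],[0.5,-0.21,0.81,0.06,0],[0.5,-0.21,0.81,0.05,0],[0.5,-0.21,0.8,0.05,0],[0.5,0,0,0,0]],
])

```text
time: 12.35
eef_pos: [0.5249, 0.1091, 0.1799]
tcp_rot: [-0.099, 0.995, 0.001, -0.001]
contact_force: [0.1, -0.2, 0.7]
opening: 0.504
```

>>> step_arm([
  [[0.5,0,0,0,0]],
])

```text
time: 12.43
eef_pos: [0.5252, 0.106, 0.1802]
tcp_rot: [-0.099, 0.995, -0.0, -0.001]
contact_force: [-0.4, -0.3, 0.1]
opening: 0.497
```

```bash
python3 mv.py .493 .098 .10 -168.7; python3 - <<'E'
from plant import *
from h import *
c=read_camera("wrist");pickle.dump(c,open("wrist10.pkl","wb"))
cv2.imwrite("pics/wrist10.png",c["pixels"][:,:,::-1])
E
```

```text
t 12.43 pos [0.5252 0.106  0.1802] yaw -168.63 open 0.497 F [-0.4 -0.3  0.1]
turn deg 0.07 units 0.01  shift after turn (tool mm) [33.  -1.6 80.2]  units [ 0.83 -0.04  2.01]
```

View pics/wrist10.png

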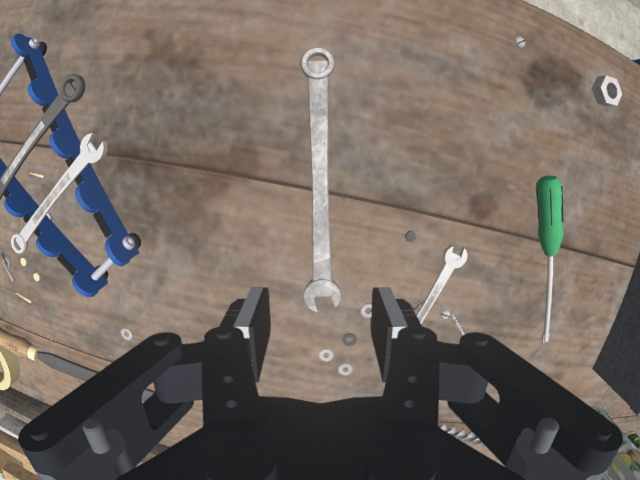

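The longest spanner runs from its ring end at (317,47) to its jaw tips at (322,312).

```bash
python3 - <<'E'
from h import *
c=load("wrist10")
P=plane(c,[[317,47],[322,312]],.005,True); d=P[0]-P[1]; print(P.mean(0).round(4),np.linalg.norm(d).round(4),np.degrees(np.arctan2(d[1],d[0])))
P=plane(c,[[317.5,120],[321,250]],.006,True); d=P[0]-P[1]; print(P.round(4),np.degrees(np.arctan2(d[1],d[0])))
E
```

```text
[0.4956 0.1003 0.005 ] 0.2405 -167.5946784965559
[[0.4414 0.0876 0.006 ]
 [0.5526 0.1129 0.006 ]] -167.1465112856591
```

```bash
python3 mv.py .4955 .1003 .04 -167.4
```

```text
t 12.48 pos [0.5255 0.1049 0.1804] yaw -168.71 open 0.497 F [ 0.6 -0.5  0.6]
turn deg -1.31 units -0.26  shift after turn (tool mm) [ 30.1   2.1 140.5]  units [0.75 0.05 3.51]
```

>>> step_arm([
  [[0.5,0,0,0,-0.26],[0.5,0.19,0.01,0.8,0],[0.5,0.19,0.01,0.9,0],[0.5,0.19,0.01,0.9,0],[0.5,0.18,0.02,0.9,0],[0.5,0,0,0,0],[0.5,0,0,0,0]],
])

```text
time: 13.07
eef_pos: [0.4946, 0.0988, 0.0398]
tcp_rot: [-0.109, 0.994, 0.0, -0.003]
contact_force: [-0.5, -0.0, 1.5]
opening: 0.503
```

```bash
python3 mv.py .4955 .1003 .003 -167.4
```

```text
t 13.07 pos [0.4946 0.0988 0.0398] yaw -167.54 open 0.503 F [-0.5 -0.   1.5]
turn deg -0.14 units -0.03  shift after turn (tool mm) [-1.4  1.2 36.8]  units [-0.03  0.03  0.92]
```

>>> step_arm([
  [[0.5,0,0.03,0.3,0],[0.5,0,0,0.3,0],[0.5,0,0,0.31,0],[0.5,0,0,0,0],[0.5,0,0,0,0]],
])

```text
time: 13.48
eef_pos: [0.4967, 0.101, 0.0052]
tcp_rot: [-0.109, 0.994, -0.0, 0.0]
contact_force: [0.3, -0.9, -0.5]
opening: 0.498
```

>>> step_arm([
  [[0,0,0,0,0],[0,0,0,0,0],[0,0,0,0,0],[0,0,0,0,0],[0,0,0,0,0],[0,0,0,0,0],[0,0,0,0,0]],
], squeeze=80)

```text
time: 14.07
eef_pos: [0.4973, 0.101, 0.0064]
tcp_rot: [-0.11, 0.994, -0.0, 0.001]
contact_force: [-0.4, -0.1, 4.9]
opening: 0.143
```

>>> step_arm([
  [[0,0,0,-0.4,0],[0,0,0,-0.7,0],[0,0,0,-0.9,0],[0,0,0,-0.5,0],[0,0,0,0,0],[0,0,0,0,0]],
])

```text
time: 14.57
eef_pos: [0.4965, 0.1011, 0.1056]
tcp_rot: [-0.109, 0.994, -0.0, 0.001]
contact_force: [-1.0, -0.5, -2.7]
opening: 0.139
```

```bash
python3 mv.py .4663 -.2408 .11 138.1; python3 - <<'E'
from plant import *
from h import *
c=read_camera("wrist");pickle.dump(c,open("wrist11.pkl","wb"))
cv2.imwrite("pics/wrist11.png",c["pixels"][:,:,::-1])
E
```

```text
t 14.57 pos [0.4965 0.1011 0.1056] yaw -167.43 open 0.139 F [-1.  -0.5 -2.7]
turn deg 54.47 units 10.89  shift after turn (tool mm) [-205.9 -274.7   -4.5]  units [-5.15 -6.87 -0.11]
```

View pics/wrist11.png

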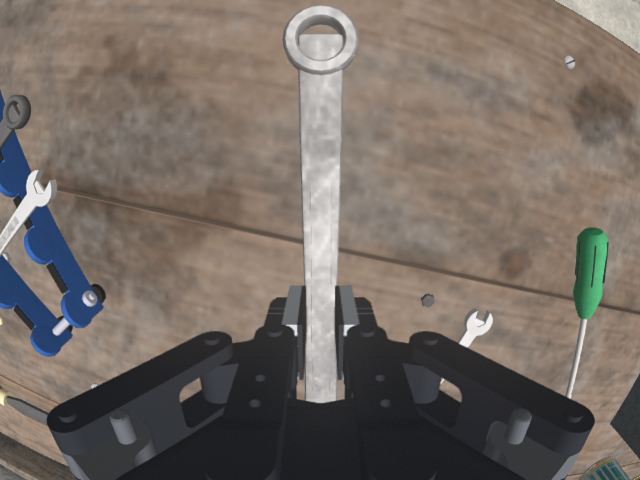

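```bash
python3 - <<'E'
from plant import *
from h import *
c=read_camera("side");pickle.dump(c,open("side1.pkl","wb"))
print(proj(c,[.4965,.101,.1056]))
u,v=proj(c,[.4965,.101,.1056])[0].astype(int)
crop(c,max(u-110,0),max(v-90,0),u+110,v+80,3.5,"pics/side1z.png")
E
```

```text
[[333.77216124 238.98797703]]
```

View pics/side1z.png

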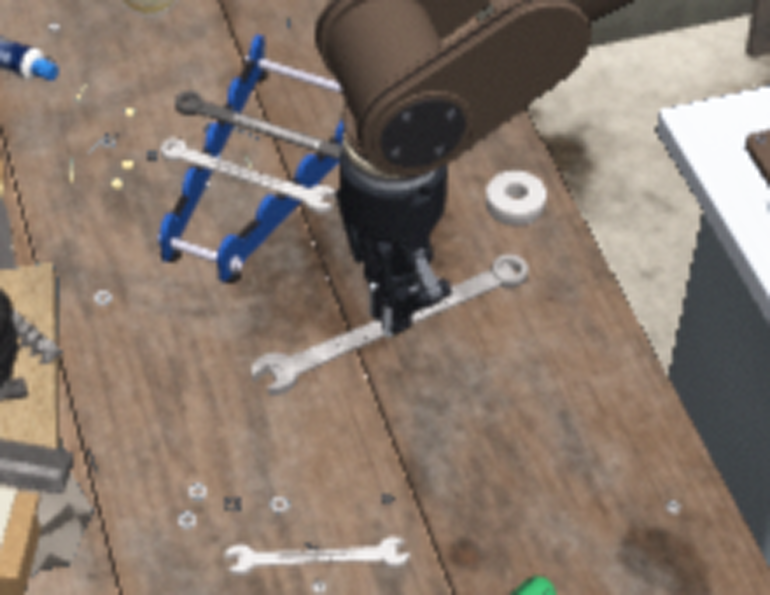

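The longest spanner is held and looks level in the side view, from jaw (272,372) to ring (510,269). I'll turn it and carry it to notch 4.

>>> step_arm([
  [[0,0,0,-0.1,0.99],[0,0,0,-0.1,0.99],[0,0,0,0,0.99],[0,0,0,0,0.99],[0,0,0,0,0.99],[0,0,0,0,0.99],[0,0,0,0,0.99],[0,0,0,0,0.99],[0,0,0,0,0.99],[0,0,0,0,0.99]],
])

```text
time: 15.5
eef_pos: [0.4941, 0.101, 0.1099]
tcp_rot: [0.319, 0.948, -0.001, -0.003]
contact_force: [-0.3, 0.6, -1.4]
opening: 0.142
```

>>> step_arm([
  [[0,0,0,0,0.99],[0,-0.4,-0.54,0,0],[0,-0.57,-0.76,0,0],[0,-0.57,-0.76,0,0],[0,-0.57,-0.76,0,0],[0,-0.57,-0.76,0,0],[0,-0.57,-0.76,0,0],[0,-0.57,-0.76,0,0],[0,-0.57,-0.76,0,0],[0,-0.57,-0.76,0,0]],
])

```text
time: 16.33
eef_pos: [0.465, -0.2292, 0.11]
tcp_rot: [0.358, 0.934, 0.001, -0.002]
contact_force: [1.0, -0.3, -2.3]
opening: 0.139
```

>>> step_arm([
  [[0,-0.25,-0.25,0,0],[0,0,0,0,0],[0,0,0,0,0]],
])

```text
time: 16.58
eef_pos: [0.4666, -0.2421, 0.1107]
tcp_rot: [0.358, 0.934, 0.001, -0.002]
contact_force: [-0.6, 0.6, -2.3]
opening: 0.134
```

```bash
python3 mv.py .4663 -.2408 .06 138.1; python3 - <<'E'
from plant import *
from h import *
c=read_camera("wrist");pickle.dump(c,open("wrist12.pkl","wb"))
cv2.imwrite("pics/wrist12.png",c["pixels"][:,:,::-1])
E
```

```text
t 16.58 pos [ 0.4666 -0.2421  0.1107] yaw 138.01 open 0.134 F [-0.6  0.6 -2.3]
turn deg -0.09 units -0.02  shift after turn (tool mm) [ 0.9  0.8 50.7]  units [0.02 0.02 1.27]
```

View pics/wrist12.png

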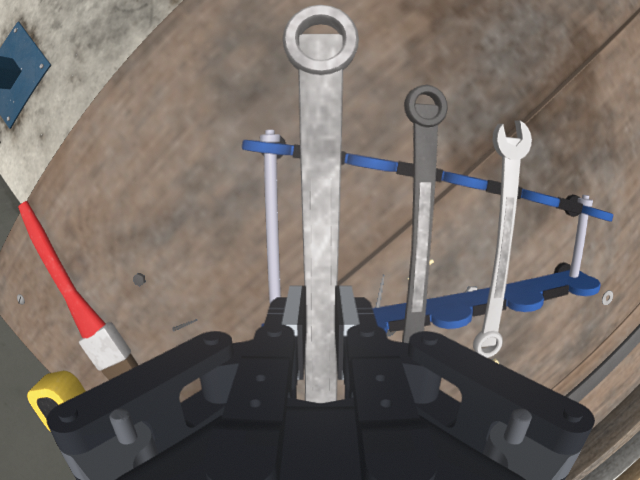

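It's lined up over notch 4. Lowering in two stages.

>>> step_arm([
  [[0,0,0.02,0.5,0],[0,0,0,0.5,0],[0,0,0,0.3,0],[0,0,0,0,0],[0,0,0,0,0]],
])

```text
time: 17.05
eef_pos: [0.4678, -0.2404, 0.0599]
tcp_rot: [0.357, 0.934, 0.001, -0.001]
contact_force: [0.5, -0.2, -1.7]
opening: 0.14
```

```bash
python3 mv.py .4663 -.2408 .0395 138.1; python3 - <<'E'
from plant import *
from h import *
c=read_camera("wrist");pickle.dump(c,open("wrist13.pkl","wb"))
cv2.imwrite("pics/wrist13.png",c["pixels"][:,:,::-1])
E
```

```text
t 17.05 pos [ 0.4678 -0.2404  0.0599] yaw 138.21 open 0.14 F [ 0.5 -0.2 -1.7]
turn deg 0.11 units 0.02  shift after turn (tool mm) [ 0.7 -1.3 20.4]  units [ 0.02 -0.03  0.51]
```

View pics/wrist13.png

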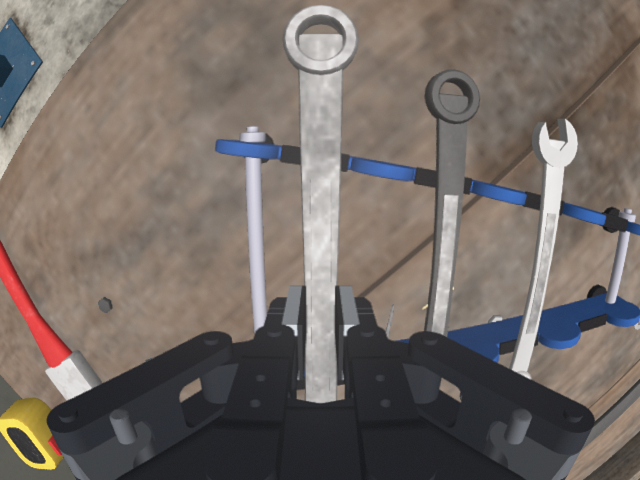

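>>> step_arm([
  [[0,0,-0.04,0.25,0],[0,0,0,0.2,0],[0,0,0,0.05,0],[0,0,0,0,0],[0,0,0,0,0]],
])

```text
time: 17.52
eef_pos: [0.4672, -0.2433, 0.0408]
tcp_rot: [0.357, 0.934, 0.0, -0.0]
contact_force: [0.0, -0.8, -2.5]
opening: 0.136
```

```bash
python3 mv.py .4663 -.2408 .0395 138.1; python3 - <<'E'
from plant import *
from h import *
c=read_camera("wrist");pickle.dump(c,open("wrist14.pkl","wb"))
cv2.imwrite("pics/wrist14.png",c["pixels"][:,:,::-1])
E
```

```text
t 17.52 pos [ 0.4672 -0.2433  0.0408] yaw 138.11 open 0.136 F [ 0.  -0.8 -2.5]
turn deg 0.01 units 0.0  shift after turn (tool mm) [2.3 1.3 1.3]  units [0.06 0.03 0.03]
```

View pics/wrist14.png

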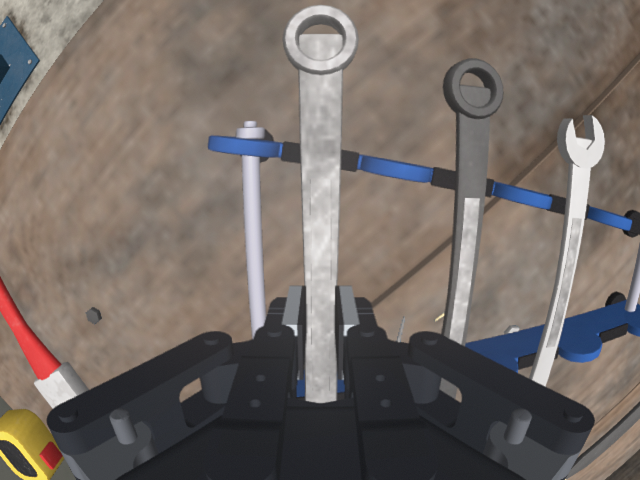

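>>> step_arm([
  [[0,0.04,0,0.05,0],[0,0,0,0,0],[0,0,0,0,0]],
])

```text
time: 17.82
eef_pos: [0.4663, -0.2424, 0.0392]
tcp_rot: [0.357, 0.934, -0.0, 0.0]
contact_force: [0.2, 0.8, -1.6]
opening: 0.139
```

>>> step_arm([
  [[0,0,0,0.05,0],[0,0,0,0,0],[0,0,0,0,0]],
])

```text
time: 18.07
eef_pos: [0.4664, -0.2424, 0.0389]
tcp_rot: [0.357, 0.934, 0.0, -0.0]
contact_force: [-3.9, 3.3, 9.4]
opening: 0.14
```

Contact with the floor, so I'll release.

>>> step_arm([
  [[0.35,0,0,0,0],[0.35,0,0,0,0],[0.35,0,0,0,0],[0.35,0,0,0,0],[0.35,0,0,-0.6,0],[0.35,0,0,-0.8,0],[0.35,0,0,-0.9,0],[0.35,0,0,-0.9,0],[0.35,0,0,-0.8,0],[0.35,0,0,0,0]],
])

```text
time: 18.9
eef_pos: [0.4696, -0.2448, 0.2053]
tcp_rot: [0.357, 0.934, -0.002, 0.007]
contact_force: [1.7, 0.0, 0.5]
opening: 0.351
```

```bash
python3 mv.py .623 .217 .18 167.9; python3 - <<'E'
from plant import *
from h import *
c=read_camera("wrist");pickle.dump(c,open("wrist15.pkl","wb"))
cv2.imwrite("pics/wrist15.png",c["pixels"][:,:,::-1])
E
```

```text
t 18.9 pos [ 0.4696 -0.2448  0.2053] yaw 138.13 open 0.351 F [1.7 0.  0.5]
turn deg -29.77 units -5.95  shift after turn (tool mm) [-52.9 483.9  22.9]  units [-1.32 12.1   0.57]
```

View pics/wrist15.png

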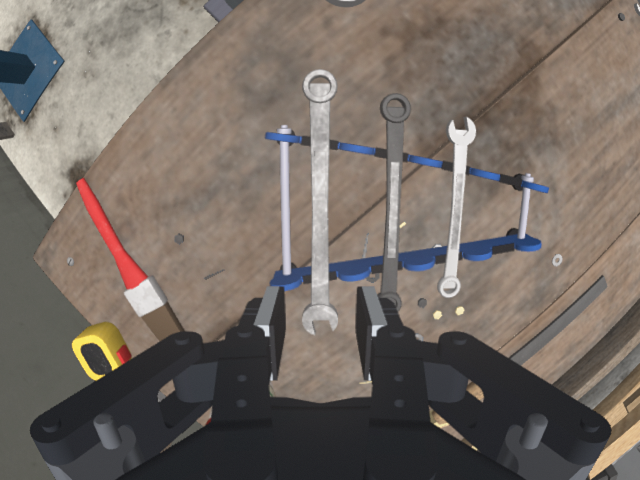

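Three spanners are placed. Now the shortest.

>>> step_arm([
  [[0.45,0,0,0,-0.99],[0.45,0,0,0,-0.99],[0.45,0,0,0,-0.99],[0.45,0,0,0,-0.99],[0.45,0,0,0,-0.99],[0.45,0,0,0,-0.99],[0.45,0,0,0,0],[0.45,-0.1,0.93,0.04,0],[0.45,-0.1,0.93,0.04,0],[0.45,-0.1,0.93,0.04,0]],
])

```text
time: 19.78
eef_pos: [0.5009, -0.1347, 0.1907]
tcp_rot: [0.109, 0.994, 0.0, -0.001]
contact_force: [1.4, 0.2, -0.7]
opening: 0.453
```

>>> step_arm([
  [[0.45,-0.1,0.93,0.04,0],[0.45,-0.1,0.93,0.04,0],[0.45,-0.1,0.93,0.04,0],[0.45,-0.1,0.93,0.04,0],[0.45,-0.1,0.93,0.04,0],[0.45,-0.1,0.93,0.04,0],[0.45,-0.1,0.93,0.04,0],[0.45,-0.1,0.93,0.04,0],[0.45,-0.1,0.93,0.04,0],[0.45,-0.1,0.93,0.04,0]],
])

```text
time: 20.62
eef_pos: [0.6185, 0.2214, 0.1743]
tcp_rot: [0.107, 0.994, -0.0, -0.001]
contact_force: [1.2, -0.1, -0.7]
opening: 0.45
```

>>> step_arm([
  [[0.45,0,0,0,0],[0.45,0,0,0,0]],
])

```text
time: 20.78
eef_pos: [0.6182, 0.2212, 0.174]
tcp_rot: [0.105, 0.994, -0.001, -0.001]
contact_force: [-0.9, -0.0, 0.1]
opening: 0.448
```

```bash
python3 mv.py .592 .227 .10 167.9; python3 - <<'E'
from plant import *
from h import *
c=read_camera("wrist");pickle.dump(c,open("wrist16.pkl","wb"))
cv2.imwrite("pics/wrist16.png",c["pixels"][:,:,::-1])
E
```

```text
t 20.78 pos [0.6182 0.2212 0.174 ] yaw 167.89 open 0.448 F [-0.9 -0.   0.1]
turn deg -0.01 units -0.0  shift after turn (tool mm) [26.6  0.3 74.1]  units [0.67 0.01 1.85]
```

View pics/wrist16.png

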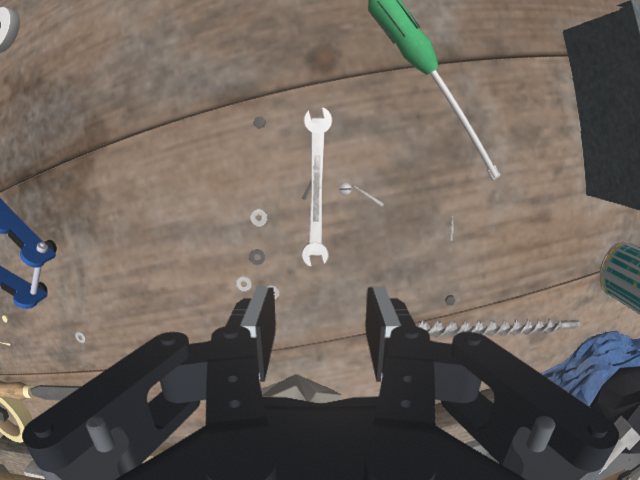

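The shortest spanner runs from (318,107) to (315,266). A screw head lies close by at (346,188); I'll check whether it's raised.

```bash
python3 - <<'E'
from h import *
c=load("wrist16")
P=plane(c,[[318,107],[315,266]],.003,True); d=P[0]-P[1]; print(P.mean(0).round(4),np.linalg.norm(d).round(4),np.degrees(np.arctan2(d[1],d[0])))
P=plane(c,[[318,140],[316,235]],.005,True); d=P[0]-P[1]; print(P.round(4),np.degrees(np.arctan2(d[1],d[0])))
R,t,K=cam(c);o=-R.T@t
def hz(u,v):
    z=c["range_z"][v,u]; _,dd=rays(c,[[u,v]],True); dc=R@dd[0]; return round(float((o+dd[0]*z/dc[2])[2]),4)
for n,l in {"screw":[(345,188),(347,188),(346,187),(346,190)],"pin":[(370,196),(306,188),(305,191)],"bench":[(400,200),(270,180),(340,220)],"sp":[(317,190),(317,150),(318,122),(315,255)],"washer":[(258,224)]}.items(): print(n,[hz(*p) for p in l])
print(plane(c,[[346,188]],0,True),plane(c,[[317,187]],0,True))
E
python3 mv.py .592 .227 .04 167.9
```

```text
[0.5905 0.2245 0.003 ] 0.1389 166.71343095112368
[[0.5504 0.2346 0.005 ]
 [0.6298 0.2157 0.005 ]] 166.60265607485346
screw [0.0044, 0.0035, 0.0035, 0.0032]
pin [0.0044, 0.0046, 0.0046]
bench [0.0015, 0.0001, 0.002]
sp [0.0069, 0.0053, 0.006, 0.0021]
washer [0.0041]
[[0.59564566 0.24944879 0.        ]] [[0.58963463 0.22522907 0.        ]]
t 20.83 pos [0.6181 0.2199 0.1743] yaw 167.82 open 0.447 F [0.2 0.7 0.3]
turn deg -0.08 units -0.02  shift after turn (tool mm) [ 26.7   1.7 134.4]  units [0.67 0.04 3.36]
```

```bash
python3 mv.py .5905 .2248 .04 166.6
```

```text
t 20.83 pos [0.6181 0.2199 0.1743] yaw 167.82 open 0.447 F [0.2 0.7 0.3]
turn deg 1.22 units 0.24  shift after turn (tool mm) [ 27.7  -1.4 134.4]  units [ 0.69 -0.03  3.36]
```

>>> step_arm([
  [[0.3,0,0,0,0.24],[0.3,0.18,-0.01,0.8,0],[0.3,0.17,-0.01,0.9,0],[0.3,0.17,-0.01,0.9,0],[0.3,0.17,0,0.76,0],[0.3,0,0,0,0],[0.3,0,0,0,0]],
])

```text
time: 21.42
eef_pos: [0.5901, 0.2232, 0.04]
tcp_rot: [0.118, 0.993, -0.001, -0.002]
contact_force: [0.3, 1.0, 0.6]
opening: 0.299
```

```bash
python3 mv.py .5905 .2248 .002 166.6; python3 - <<'E'
from plant import *
from h import *
c=read_camera("wrist");pickle.dump(c,open("wrist17.pkl","wb"))
cv2.imwrite("pics/wrist17.png",c["pixels"][:,:,::-1])
E
```

```text
t 21.42 pos [0.5901 0.2232 0.04  ] yaw 166.48 open 0.299 F [0.3 1.  0.6]
turn deg -0.12 units -0.02  shift after turn (tool mm) [-0.2  1.8 38. ]  units [-0.    0.04  0.95]
```

View pics/wrist17.png

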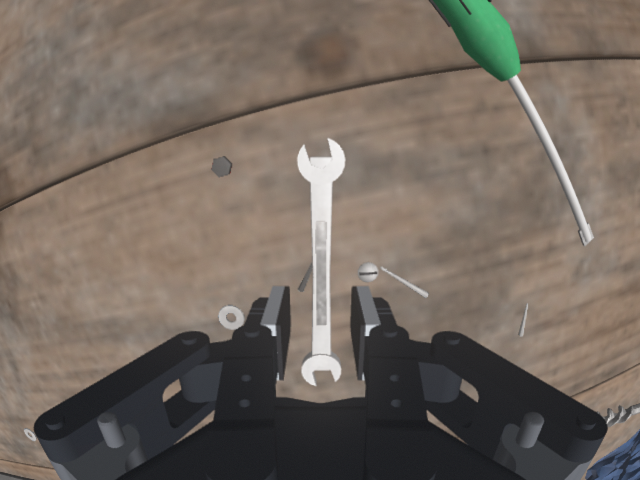

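The spanner (column 321) is centred between the pads. Going down.

>>> step_arm([
  [[0.3,0,0.02,0.35,0],[0.3,0,0,0.35,0],[0.3,0,0,0.25,0],[0.3,0,0,0,0],[0.3,0,0,0,0]],
])

```text
time: 21.88
eef_pos: [0.5913, 0.2254, 0.0026]
tcp_rot: [0.117, 0.993, -0.0, -0.001]
contact_force: [-0.1, -0.3, 0.7]
opening: 0.298
```

>>> step_arm([
  [[0,0,0,0,0],[0,0,0,0,0],[0,0,0,0,0],[0,0,0,0,0],[0,0,0,0,0],[0,0,0,0,0]],
], squeeze=60)

```text
time: 22.38
eef_pos: [0.5923, 0.2257, 0.0042]
tcp_rot: [0.116, 0.993, 0.0, 0.0]
contact_force: [-0.2, -0.3, 0.0]
opening: 0.079
```

>>> step_arm([
  [[0,0,0,-0.4,0],[0,0,0,-0.7,0],[0,0,0,-0.9,0],[0,0,0,-0.6,0],[0,0,0,0,0],[0,0,0,0,0]],
])

```text
time: 22.88
eef_pos: [0.5933, 0.2259, 0.1101]
tcp_rot: [0.116, 0.993, 0.001, 0.002]
contact_force: [-0.2, 0.2, -1.4]
opening: 0.079
```

```bash
python3 mv.py .5845 -.109 .11 138.1; python3 - <<'E'
from plant import *
from h import *
c=read_camera("wrist");pickle.dump(c,open("wrist18.pkl","wb"))
cv2.imwrite("pics/wrist18.png",c["pixels"][:,:,::-1])
E
```

```text
t 22.88 pos [0.5933 0.2259 0.1101] yaw 166.62 open 0.079 F [-0.2  0.2 -1.4]
turn deg 28.52 units 5.7  shift after turn (tool mm) [-217.1 -255.1   -0.3]  units [-5.43 -6.38 -0.01]
```

View pics/wrist18.png

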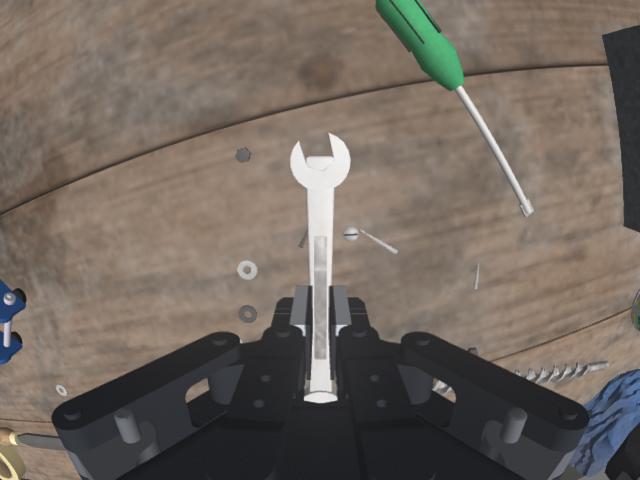

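The shortest spanner is held. Carrying it to notch 1.

>>> step_arm([
  [[0,0,0,0,0.95],[0,0,0,0,0.95],[0,0,0,0,0.95],[0,0,0,0,0.95],[0,0,0,0,0.95],[0,0,0,0,0.95],[0,-0.5,-0.6,0,0],[0,-0.61,-0.71,0,0],[0,-0.61,-0.71,0,0],[0,-0.61,-0.71,0,0]],
])

```text
time: 23.77
eef_pos: [0.5864, 0.081, 0.1048]
tcp_rot: [0.357, 0.934, -0.001, -0.002]
contact_force: [0.8, 0.1, -0.3]
opening: 0.079
```

>>> step_arm([
  [[0,-0.61,-0.71,0,0],[0,-0.61,-0.71,0,0],[0,-0.61,-0.71,0,0],[0,-0.61,-0.71,0,0],[0,-0.61,-0.71,0,0],[0,-0.05,-0.1,0,0],[0,0,0,0,0],[0,0,0,0,0]],
])

```text
time: 24.43
eef_pos: [0.582, -0.1089, 0.1057]
tcp_rot: [0.358, 0.934, 0.0, -0.002]
contact_force: [0.1, 0.6, -1.6]
opening: 0.078
```

```bash
python3 mv.py .5845 -.109 .055 138.1
```

```text
t 24.43 pos [ 0.582  -0.1089  0.1057] yaw 138.06 open 0.078 F [ 0.1  0.6 -1.6]
turn deg -0.04 units -0.01  shift after turn (tool mm) [-2.2  1.6 50.6]  units [-0.05  0.04  1.27]
```

>>> step_arm([
  [[0,-0.05,0.03,0.5,0],[0,-0.03,0,0.5,0],[0,0,0,0.27,0],[0,0,0,0,0],[0,0,0,0,0]],
])

```text
time: 24.85
eef_pos: [0.5857, -0.1091, 0.0558]
tcp_rot: [0.357, 0.934, 0.0, -0.001]
contact_force: [-0.3, -0.9, 0.3]
opening: 0.078
```

```bash
python3 mv.py .5845 -.109 .038 138.1; python3 - <<'E'
from plant import *
from h import *
c=read_camera("wrist");pickle.dump(c,open("wrist19.pkl","wb"))
cv2.imwrite("pics/wrist19.png",c["pixels"][:,:,::-1])
E
```

```text
t 24.85 pos [ 0.5857 -0.1091  0.0558] yaw 138.21 open 0.078 F [-0.3 -0.9  0.3]
turn deg 0.11 units 0.02  shift after turn (tool mm) [ 0.9 -0.7 17.8]  units [ 0.02 -0.02  0.44]
```

View pics/wrist19.png

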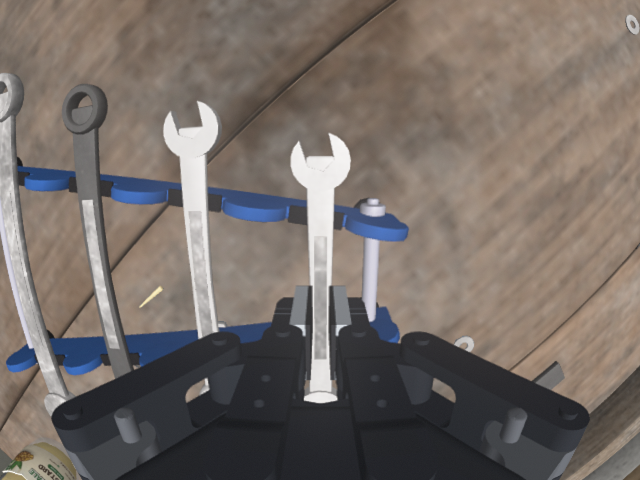

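The notch-1 floor (columns 289–345) is centred under the spanner (column 320). Lowering.

>>> step_arm([
  [[0,0,-0.02,0.2,0],[0,0,0,0.2,0],[0,0,0,0.05,0],[0,0,0,0,0],[0,0,0,0,0]],
])

```text
time: 25.32
eef_pos: [0.5858, -0.1113, 0.0387]
tcp_rot: [0.357, 0.934, -0.0, -0.0]
contact_force: [0.3, 0.2, -0.5]
opening: 0.076
```

>>> step_arm([
  [[0,0,0,0.04,0],[0,0,0,0,0],[0,0,0,0,0]],
])

```text
time: 25.57
eef_pos: [0.5861, -0.1114, 0.0375]
tcp_rot: [0.357, 0.934, 0.0, 0.0]
contact_force: [0.1, 1.2, 0.1]
opening: 0.079
```

>>> step_arm([
  [[0,0,0,0.04,0],[0,0,0,0,0],[0,0,0,0,0]],
])

```text
time: 25.82
eef_pos: [0.5863, -0.1114, 0.0371]
tcp_rot: [0.357, 0.934, -0.0, 0.0]
contact_force: [-3.2, 1.1, 5.0]
opening: 0.077
```

Contact at 5 N, so I'll release and retreat.

>>> step_arm([
  [[0.3,0,0,0,0],[0.3,0,0,0,0],[0.3,0,0,0,0],[0.3,0,0,0,0],[0.3,0,0,-0.6,0],[0.3,0,0,-0.8,0],[0.3,0,0,-0.9,0],[0.3,0,0,-0.9,0],[0.3,0,0,-0.8,0],[0.3,0,0,0,0]],
])

```text
time: 26.65
eef_pos: [0.5902, -0.1127, 0.2048]
tcp_rot: [0.357, 0.934, 0.0, 0.008]
contact_force: [0.3, -1.0, 1.6]
opening: 0.303
```

```bash
python3 mv.py .555 -.20 .22 138.1
```

```text
t 26.65 pos [ 0.5902 -0.1127  0.2048] yaw 138.13 open 0.303 F [ 0.3 -1.   1.6]
turn deg 0.03 units 0.01  shift after turn (tool mm) [-32.3 -88.4 -15.3]  units [-0.81 -2.21 -0.38]
```

>>> step_arm([
  [[0.3,-0.27,-0.7,-0.13,0],[0.3,-0.27,-0.7,-0.13,0],[0.3,-0.27,-0.7,-0.12,0],[0.3,0,0,0,0],[0.3,0,0,0,0],[0.3,0,0,0,0]],
])

```text
time: 27.15
eef_pos: [0.5539, -0.1952, 0.2104]
tcp_rot: [0.358, 0.934, 0.0, -0.0]
contact_force: [0.2, 0.8, 0.4]
opening: 0.301
```

```bash
python3 - <<'E'
from plant import *
from h import *
for n in("wrist","side"):
    c=read_camera(n);pickle.dump(c,open(n+"20.pkl","wb"))
    if n=="wrist": crop(c,140,40,540,340,2,"pics/w20.png")
    else: crop(c,225,110,395,250,4.2,"pics/s20.png")
E
```

```text
(no output)
```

View pics/w20.png

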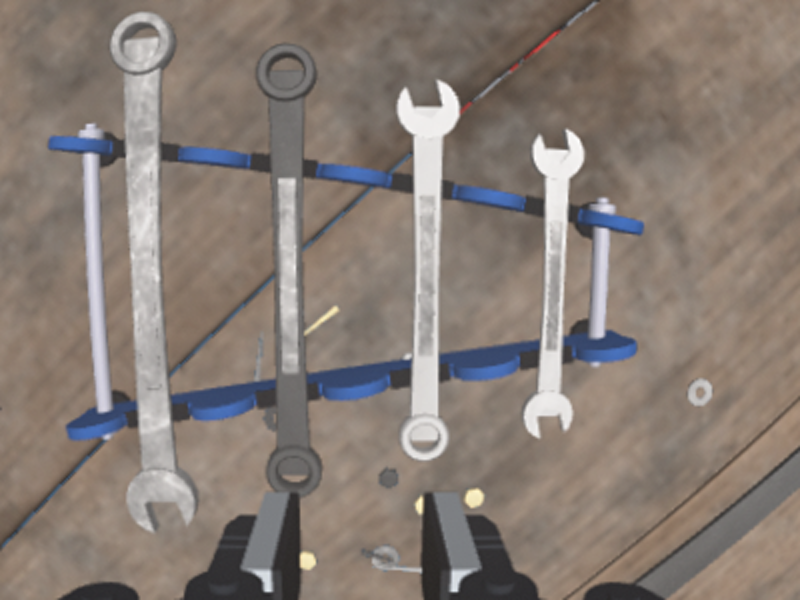

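View pics/s20.png

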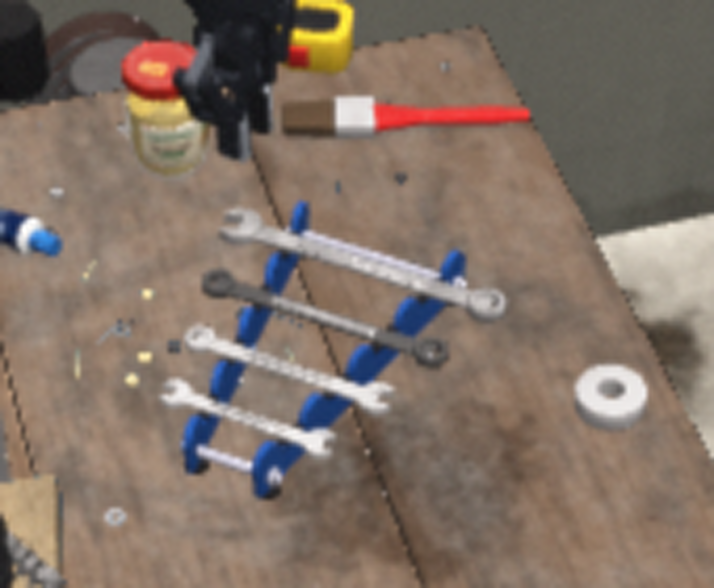

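The final wrist and side views show all four spanners lying across both rails in order of length. I'll check how far each one's middle is from half-way, and whether the jar and mug have moved.

```bash
python3 - <<'E'
from h import *
from plant import *
c=load("wrist20")
z=lambda p:(np.array(p,float)+.5)/2-.5+[140,40]
U=[[546,205],[440,186],[273,162],[143,150]]
E={4:([[143,12],[162,532]],.037),3:([[286,43],[294,495]],.037),2:([[429,81],[424,460]],.0365),1:([[558,131],[549,438]],.036)}
for k,(p,h) in E.items():
    P=plane(c,z(p),h,True); Q=(P[:,:2]-O)@RK; m=Q.mean(0)-[0,NY[k-1]]; d=Q[0]-Q[1]
    print(k,"mid off mm",(m*1000).round(1),"len",np.linalg.norm(d).round(4),"yaw",np.degrees(np.arctan2(d[1],d[0])).round(1))
t=read_camera("top");cv2.imwrite("pics/top20.png",t["pixels"][:,:,::-1])
a=load("top0")["pixels"].astype(int);b=t["pixels"].astype(int);D=abs(a-b).max(2)
print("mug diff",(D[265:305,105:160]>40).sum(),"jar diff",(D[190:225,475:508]>40).sum())
E
```

```text
4 mid off mm [1.9 1.6] len 0.2402 yaw -0.3
3 mid off mm [ 2.7 -1.3] len 0.2014 yaw 0.2
2 mid off mm [ 2.8 -2.3] len 0.1675 yaw -0.0
1 mid off mm [-1.9 -2.3] len 0.1381 yaw 0.7
mug diff 0 jar diff 0
```

View pics/top20.png

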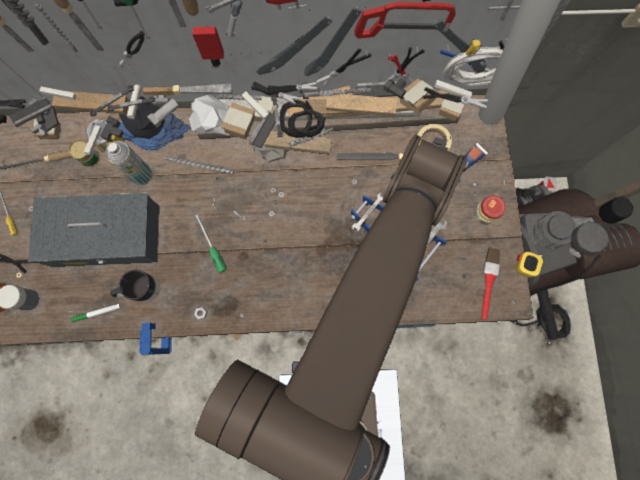

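The middles are all within about 3 mm. In the top view the jar at (492,208) and the mug at (137,286) haven't changed. Handing in.

```bash
python3 -c "
from plant import *
print(sign_off()); print(get_state()['time'])"
```

```text
the job is handed in; nothing more can be done
None
the job is handed in; nothing more can be done
```

All four spanners are in the blue rack in order of length, shortest at the narrow end, and the job is handed in. I moved the second from notch 3 to 2 and the third from 4 to 3, then placed the longest in notch 4 and the shortest in notch 1. It took about 27 s of the 104 s allowed.

**Final checks (wrist camera):**
- **Position:** each spanner's middle is within 3 mm of half-way between the rails and within 2.5 mm of its notch centre line. Each lies within 0.7° of straight across. These come from end points I picked by eye, and the measured lengths came out 0.6–4.5 mm off nominal, so allow a couple of millimetres.
- **Level:** I judged this by eye; all four rest across both rails in the wrist and side views.
- **Jar and mug:** the top view shows no pixel change around either one.
- **Forces:** the highest reading I saw was about 11 N, just before releasing the longest spanner. The gripper was clear of everything at hand-in.

No final check failed or disagreed. The top and wrist cameras differed by about 2–3 mm, so I used the wrist camera throughout. The longest spanner was gripped only near the fingertips, but it held without slipping.

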